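# Stack a sonar transducer on its assembly stand

### The arm

A 7-joint arm with a two-finger parallel gripper is mounted at the origin on the work surface. World frame = base frame: x ahead of the robot, y to its left, z up, the work surface at z = 0. Lengths are in mm, angles in rad, forces in N, time in s.
With the tool pointing down it reaches from about 400 to 875 mm from the base axis. Payload 4.4 kg.
Tool frame: the origin (TCP) lies between the finger pads; the fingertips stand ctrl.tip_reach ahead of it and the grasp point (between the pads) lies 8 mm behind it (ctrl.tip_reach is the distance from the TCP to the fingertips, in mm); z points along the fingers, y is the direction in which the jaws open and shut (so a half turn about z gives the same grasp; the last joint's range is limited). The gripper opens to 85 mm and grips with 20 to 120 N. Pads are 22 mm wide; open, the fingers measure 114 mm over their backs; the gripper's body (76 mm by 85 mm) begins 54 mm behind the grasp point. The pads swing forward as they close: fully open they stand 13 mm farther back than shut.
Start: joints at [1.163, 0.628, 0.038, 1.517, -0.027, 0.996, -0.02], TCP at [217.897, -612.404, 242.313] pointing down, gripper open.
Joint ranges: [-3.06, 3.06], [-0.37, 2.12], [-1.25, 1.32], [0.18, 2.47], [-1.1, 4.24], [0.23, 1.98], [-2.94, 2.94]. Speed limits (rad/s): [2.57, 2.57, 3.14, 3.14, 3.14, 3.14, 3.14].

### API

Orientations are given as [roll, pitch, yaw] about the fixed x, y, z axes, in that order (R = Rz(yaw) Ry(pitch) Rx(roll)).
In Python, from cell import status, viewer, order, ctrl gives the robot as it stands.
- The arm moves only by the tool play_rows, never from a script. Its argument "series" is a list of rows, each a list of 5 numbers: the shift along the tool's x, y, z in cm, then the turn about the tool's z in degrees, then the closure, from 0 (fully open) to 1 (shut). In form: [[x, y, z, yaw, gripper], ...]. A call has 1 to 8 rows; each row is the pose to reach, as a shift and turn from the pose commanded when the call began, along the tool's axes at that moment; what a row does not reach only later rows make up. A row lasts 1/10 s, in which the tool goes at most 50 mm and 8.59 degrees, less where a joint would pass 70% of its speed; a pose out of reach is approached as far as the arm can. A call with a gripper value outside its range is refused whole. The fingers move at their own pace and stop on an object; the grip force is fixed at half the most. Time passes only in rows, so rows that repeat a pose let the fingers close. It gives the time, the measured TCP pose, the force and the opening at its end, in the units of the state.
- status.read_state(): the state, without advancing time (a new reading comes with each control period).
- viewer.get_image(name): name is "scene" or "top" or "wrist"; returns a dict with "img" (400x640x3 uint8, red, green, blue), "vfov" (degrees; the focal length in pixels is half the picture's height over the tangent of half this angle, whatever the lens; pixels are square), "cx", "cy" (the principal point, pixels), "dist_coeffs" ([k1, k2, p1, p2, k3] as OpenCV has them; the pictures are not rectified), "rvec" (rotation vector, rad) and "tvec" (3), from world to camera coordinates, as OpenCV has them; the wrist camera has in their place "tool_from_camera" (4x4, takes a point from camera to tool coordinates, whose origin is the TCP and whose axes are the flange's). Camera axes: x right, y down, z forward; pixel columns grow to the right and rows downward; lengths in mm; the calibration is good to about 2 mm. A picture is of the moment at which its call begins: read the wrist's pose just before it. There is no depth.
- order.finish_job(): hands the job in, once; it reports no verdict.
The state is a dict: "clock": time; "qpos": joint angles; "qd": joint speeds; "tau": joint torques, N m; "eef_pos": TCP position; "tool_rot": TCP orientation; "force": force on the tool from outside, world axes, zero at the start; "torque": the same for the moment, N m; "width": finger opening in mm.
Only numpy, scipy, OpenCV 4.12 (cv2) and the standard library are available. Lean on these libraries where they do the work, as an engineer would, in place of code of your own. Each camera call takes 0.05 s, during which the arm holds its last target. There are 200 camera calls.

### The job

Dry-stack the sonar transducer on the rod of the assembly stand, from the bottom up: dark steel tail mass, green insulating ring, white ceramic pack, brass mounting flange, and last the aluminium head mass with its wide face up, each fully down and flat on the one below. The ceramic is brittle: lower it down the rod, do not let it drop. Leave the tape roll, the black sensor housing, the jar and the screwdriver where they are.

Things in the scene. Friction and masses are not known exactly. Their poses are not given: they have to be found in the camera images.
- stand: Assembly stand, fixed to the bench: blue round foot 80 mm across, 14 mm high; on it a steel seat 42 mm across, its flat top 20 mm above the bench; from the seat's middle an upright steel rod 10 mm thick, tip 86 mm above the bench (66 mm above the seat), the top 12 mm tapering to a 3 mm tip. Origin: centre of the foot's underside; z up along the rod.
- tail: The tail mass: a dark steel ring, 40 mm outside diameter, 22 mm high, about 180 g, with a 16 mm bore right through. It lies flat on the bench. Origin: centre of its underside; z up along its axis.
- insulator: The insulating ring: a flat green ring, 46 mm outside diameter, 6 mm thick, 16 mm bore, about 18 g. It lies flat on the bench. Origin: centre of its underside; z up along its axis.
- ceramic: Piezo ceramic pack, lying flat: white ring, 38 mm outside diameter, 16 mm high, 16 mm bore, about 110 g, a thin brass line round its middle. One brass solder tab, 6 mm wide, 1.6 mm thick, 8 mm up, sticks out 9 mm along its own +x: grip across its y, clear of the tab. Any yaw will do in the stack. Origin: centre of its underside; z up along its axis.
- flange: The mounting flange: a flat brass ring, 64 mm outside diameter, 8 mm thick, 16 mm bore, four small dark screw holes near its edge, about 200 g. It lies flat on the bench. Origin: centre of its underside; z up along its axis.
- head: Head mass: bright aluminium, 32 mm high, about 130 g, standing on its neck. The neck (lower 18 mm) is 40 mm across; above it widens to a solid disc 56 mm across with an upright rim from 22 to 32 mm up. From above a plain disc; a blind 16 mm bore goes 18 mm up into it from below. Same way up on the stack. Origin: centre of its underside; z up along its axis.
- tape: Bystander: a roll of pale paper tape lying flat, 76 mm across, 25 mm high, 53 mm hole. Origin: centre of its underside; z up along its axis.
- housing: Bystander: a black round sensor housing 50 mm across, 36 mm high, with a brass gland on top, 56 mm high in all. Origin: centre of its underside; z up along its axis.
- jar: Bystander: a small amber jar with a blue cap, 44 mm across, 38 mm high, at the far edge. Origin: centre of its underside; z up along its axis.
- driver: Bystander: a screwdriver 170 mm long with a yellow handle lying crosswise at the far edge. 26 mm thick at the handle. Origin: at mid-length, at bench height; x from handle to tip.
Mind the look-alikes: they are no part of the job. What is shaped like the flange but purple or red is not meant. Of the things that look like the ceramic, take the one that is farthest to the robot's right at the start.

How it is judged (in metres and radians):
At the end, for the whole second after the job is handed in: All five parts are on the rod in the order tail mass, insulating ring, ceramic pack, flange, head mass: undersides at 20, 42, 48, 64 and 72 mm above the stand's underside, each within 2.5 mm, centred on the rod within 6 mm, level within 0.08 rad, and at rest (below 0.02 m/s) (horizontal distance between each of tail, insulator, ceramic, flange, head and stand below 0.006 m and z of tail in the frame of stand between 0.0175 and 0.0225 m and angle between each of tail, insulator, ceramic, flange, head's own z axis and vertical below 0.08 rad and linear speed of each of tail, insulator, ceramic, flange, head below 0.02 m/s and z of insulator in the frame of stand between 0.0395 and 0.0445 m and z of ceramic in the frame of stand between 0.0455 and 0.0505 m and z of flange in the frame of stand between 0.0615 and 0.0665 m and z of head in the frame of stand between 0.0695 and 0.0745 m); the robot touches nothing.
It fails at once if the roll of tape is shifted by more than 20 mm (distance of tape from where it was at the start of the episode above 0.02 m).
It fails at once if the black sensor housing is shifted by more than 20 mm (distance of housing from where it was at the start of the episode above 0.02 m).
It fails at once if the jar is shifted by more than 20 mm (distance of jar from where it was at the start of the episode above 0.02 m).
It fails at once if the screwdriver is shifted by more than 20 mm (distance of driver from where it was at the start of the episode above 0.02 m).
It fails at once if the ceramic pack is let fall down the rod (faster than 0.6 m/s while over the rod, with its underside below the rod's tip) (horizontal distance between ceramic and stand below 0.012 m and z of ceramic in the frame of stand below 0.086 m and linear speed of ceramic above 0.6 m/s).
It also fails if it takes over 120 s, if anything falls off the work surface, if the arm or the gripper's body presses on something with over 40 N, if the wrist force passes 120 N, or if a joint passes its speed limit or range.

## Working session

There is one attempt and no reset: what is moved stays moved. The work goes in short steps, Python scripts to look and compute and a tool call to move; the robot and the scene stay as the last step left them, time stands still between calls to the robot, and variables do not carry over. Pictures are saved under pics/ and viewed, about 12 in all and at most 16, crops included, and the job is handed in when it is done.

Besides the shell and the picture viewer there is one more tool, called after "Emit:" as name([rows], argument=value, ...), one row to a line, values as JSON. play_rows: Moves the arm, as the interface text tells. Its arguments: {"type":"object","properties":{"series":{"type":"array","items":{"type":"array","items":{"type":"number"}}}},"required":["series"]}

```bash
mkdir -p pics
cat > h.py <<'E'
import cv2, numpy as np
from cell import status, viewer, order, ctrl
def K(d):
    f=d["img"].shape[0]/2/np.tan(np.radians(d["vfov"])/2)
    return np.array([[f,0,d["cx"]],[0,f,d["cy"]],[0,0,1.]])
def snap(name,fn,crop=None,scale=1):
    s=status.read_state(); d=viewer.get_image(name); im=d["img"]
    if crop: x0,y0,x1,y1=crop; im=im[y0:y1,x0:x1]
    im=cv2.resize(im,None,fx=scale,fy=scale,interpolation=cv2.INTER_CUBIC)
    cv2.imwrite("pics/"+fn,im[:,:,::-1]); return d,s
def rpy(r): 
    from scipy.spatial.transform import Rotation as R
    return R.from_euler('xyz',r).as_matrix()
def cam(d,s=None):
    """world->cam R,t"""
    if "rvec" in d: return cv2.Rodrigues(np.array(d["rvec"],float))[0],np.array(d["tvec"],float).ravel()
    T=np.eye(4);T[:3,:3]=rpy(s["tool_rot"]);T[:3,3]=s["eef_pos"]
    M=np.linalg.inv(T@np.array(d["tool_from_camera"])); return M[:3,:3],M[:3,3]
def px2w(d,uv,z,s=None):
    R,t=cam(d,s)
    p=cv2.undistortPoints(np.array(uv,float).reshape(-1,1,2),K(d),np.array(d["dist_coeffs"],float)).reshape(-1,2)
    r=np.c_[p,np.ones(len(p))]@R; c=-R.T@t
    z=np.broadcast_to(z,len(p)); return c+r*((z-c[2])/r[:,2])[:,None]
def w2px(d,P,s=None):
    R,t=cam(d,s)
    return cv2.projectPoints(np.array(P,float).reshape(-1,1,3),cv2.Rodrigues(R)[0],t,K(d),np.array(d["dist_coeffs"],float))[0].reshape(-1,2)
E
python3 - <<'E'
from h import *
d,s=snap("top","top0.png",scale=1.25); snap("scene","scene0.png")
for k,v in s.items(): print(k,np.round(v,3))
print(ctrl.tip_reach, d["vfov"], d["dist_coeffs"],-cam(d)[0].T@cam(d)[1], cam(d)[0].round(2))
E
```

```text
clock 0.0
qpos [ 1.163  0.629  0.038  1.518 -0.027  0.996 -0.02 ]
qd [ 0.    -0.001 -0.001 -0.001 -0.     0.001  0.001]
tau [ 0.0000e+00 -5.6341e+01  1.2270e+00 -1.9345e+01  1.1000e-02  1.0000e-02
  0.0000e+00]
eef_pos [ 217.733 -611.825  241.396]
tool_rot [-3.14  -0.     0.342]
force [ 1.477  0.185 -0.08 ]
torque [0.012 0.003 0.011]
width 85.568
11.0 46.72453812509969 [-0.05580614  0.          0.          0.          0.        ] [501.2412741   19.97986544 859.18727642] [[-0.02 -1.    0.01]
 [-1.    0.02 -0.09]
 [ 0.09 -0.01 -1.  ]]
```

View pics/top0.png

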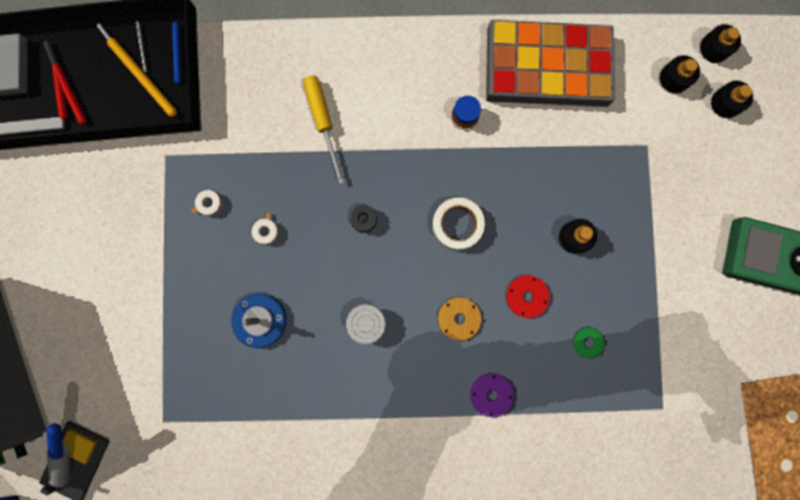

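View pics/scene0.png

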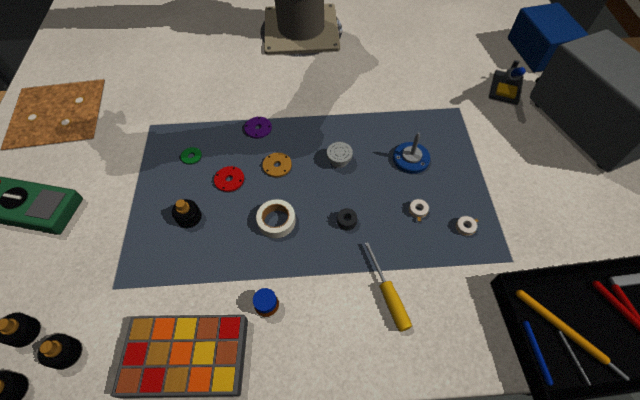

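Look-alikes (full-frame pixels in top0.png):
- **Rings like the ceramic:** A is at (207,202), B at (264,232). In the top image, right is -y (the robot's right), so B fits.
- **Discs like the flange:** the brass one is at (460,319), red at (528,297) and purple at (493,395). The brass one fits.

I'll confirm both in one crop.

Run:
```python
from h import *
d,s=snap("top","c1.png"); im=d["img"]
a=cv2.resize(im[135:220,140:330],None,fx=4,fy=4,interpolation=cv2.INTER_CUBIC)
b=cv2.resize(im[210:280,330:520],None,fx=4,fy=4,interpolation=cv2.INTER_CUBIC)[:,:760]
cv2.imwrite("pics/c1.png",np.vstack([a,b])[:600,:,::-1])
pts=dict(stand=(258,321,14),tail=(364,218,22),ins=(589,342,6),cerA=(207,202,16),cerB=(264,231,16),fl=(460,319,8),head=(366,323,32),red=(528,297,8),pur=(493,395,8),tape=(459,223,25),hous=(578,236,36))
for k,(u,v,z) in pts.items(): print(k,px2w(d,[(u/1.25,v/1.25)],z).round(0))
```

```text
stand [[480. 222.  14.]]
tail [[627.  65.  22.]]
ins [[ 438. -262.    6.]]
cerA [[657. 297.  16.]]
cerB [[612. 213.  16.]]
fl [[476. -72.   8.]]
head [[475.  64.  32.]]
red [[ 506. -174.    8.]]
pur [[ 365. -117.    8.]]
tape [[616. -73.  25.]]
hous [[ 592. -244.   36.]]
```

View pics/c1.png

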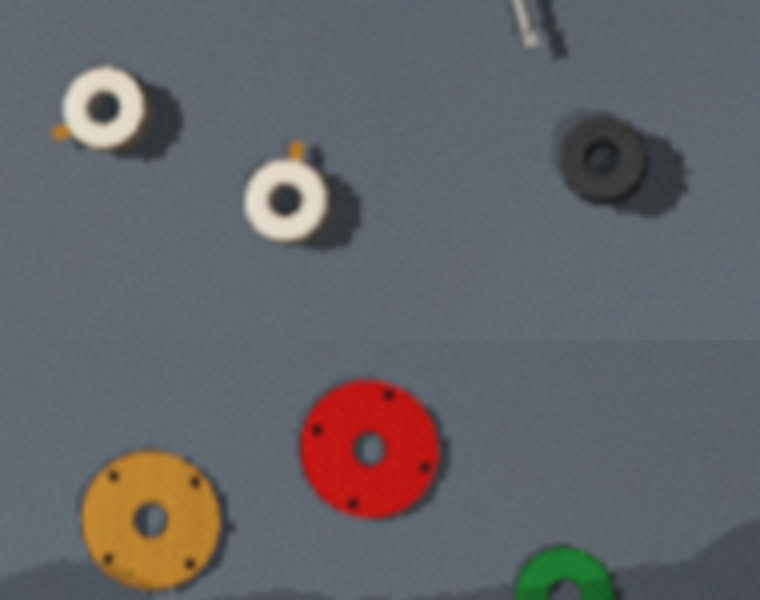

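The crop confirms both. Ceramic B at crop (286,200) is the right-hand one, with its tab pointing toward +x. The brass flange is at crop (152,520). Next, the wrist camera.

Emit:
play_rows([
  [36.4, -36.1, 0, 19.6, 0],
  [36.4, -36.1, 0, 19.6, 0],
  [36.4, -36.1, 0, 19.6, 0],
  [36.4, -36.1, 0, 19.6, 0],
  [36.4, -36.1, 0, 19.6, 0],
  [36.4, -36.1, 0, 19.6, 0],
  [36.4, -36.1, 0, 19.6, 0],
  [36.4, -36.1, 0, 19.6, 0],
])

```text
clock: 0.95
eef_pos: [391.6, -249.9, 242.4]
tool_rot: [3.142, -0.0, -0.001]
force: [1.2, -0.6, -0.2]
width: 85.3
```

Run:
```python
from h import *
d,s=snap("wrist","w1.png")
print(s["eef_pos"],s["tool_rot"],s["width"],ctrl.tip_reach,d["vfov"],d["dist_coeffs"],np.round(d["tool_from_camera"],3))
```

```text
[ 391.55042793 -249.92014378  242.35468032] [ 3.14157981e+00 -2.10832638e-04 -5.40114410e-04] 85.32715447965013 11.0 65.58652515076393 [-0.04571816  0.          0.          0.          0.        ] [[-1.00000e-03 -9.61000e-01 -2.75000e-01  6.88880e+01]
 [ 1.00000e+00 -1.00000e-03 -1.00000e-03 -4.44000e-01]
 [ 0.00000e+00 -2.75000e-01  9.61000e-01 -1.31742e+02]
 [ 0.00000e+00  0.00000e+00  0.00000e+00  1.00000e+00]]
```

View pics/w1.png

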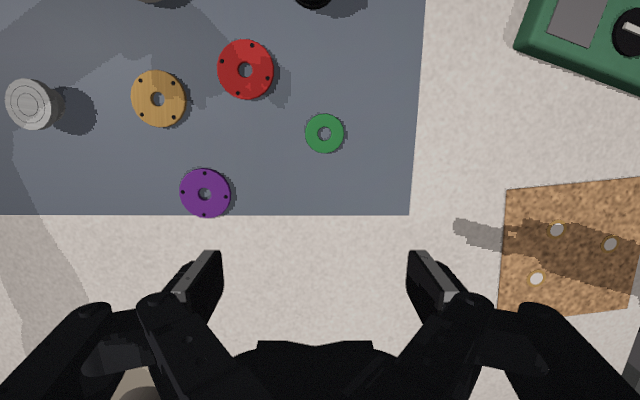

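The wrist view shows the insulator at (324,133), the flange at (158,98) and the head at (28,104), with the jaw symmetric about column 315. I'll measure the green and brass parts by colour now and the others from closer in.

```bash
cat >> h.py <<'E'
def circ(d,s,mask,z,near,rmax=60):
    """project outer contour nearest `near` to plane z, fit ellipse -> centre, axes"""
    cs,_=cv2.findContours(mask.astype(np.uint8),cv2.RETR_EXTERNAL,cv2.CHAIN_APPROX_NONE)
    cs=[c for c in cs if len(c)>25]
    c=min(cs,key=lambda c:np.linalg.norm(c.reshape(-1,2).mean(0)-near))
    P=px2w(d,c.reshape(-1,2),z,s)[:,:2]
    (x,y),ax,_=cv2.fitEllipse((P*10).astype(np.float32)); return np.round([x/10,y/10,ax[0]/10,ax[1]/10],1)
def hsv(d): return cv2.cvtColor(np.ascontiguousarray(d["img"]),cv2.COLOR_RGB2HSV)
def cmask(d,h0,h1,s0=80,v0=40):
    H=hsv(d); return (H[...,0]>=h0)&(H[...,0]<=h1)&(H[...,1]>=s0)&(H[...,2]>=v0)
E
python3 - <<'E'
from h import *
s=status.read_state();d=viewer.get_image("wrist")
print("ins",circ(d,s,cmask(d,45,85),6,(324,133)))
print("fl",circ(d,s,cmask(d,10,28,90),8,(158,98)))
t=viewer.get_image("top")
print("ins",circ(t,s,cmask(t,45,85),6,(471,274)),"fl",circ(t,s,cmask(t,10,28,90),8,(368,255)))
H=hsv(t)
cer=(H[...,1]<50)&(H[...,2]>150); print("cer",circ(t,s,cer,16,(211,185)))
print("foot",circ(t,s,cmask(t,95,120,120),14,(207,257)))
print("red", circ(d,s,cmask(d,0,6,120)|cmask(d,174,180,120),8,(245,70)))
E
```

```text
ins [ 436.5 -260.5   44.    44.5]
fl [476.5 -71.1  61.7  63.8]
ins [ 437.5 -261.4   44.5   45.5] fl [477.5 -71.1  62.1  63.3]
cer [612.  213.6  35.8  35.8]
foot [481.6 222.4  77.1  78.3]
red [ 506.3 -172.6   61.9   62.4]
```

Emit:
play_rows([
  [20, -28, 0, 0, 0],
  [20, -28, 0, 0, 0],
  [20, -28, 0, 0, 0],
  [20, -28, 0, 0, 0],
  [20, -28, 0, 0, 0],
  [20, -28, 0, 0, 0],
  [20, -28, 0, 0, 0],
  [20, -28, 0, 0, 0],
])

```text
clock: 1.9
eef_pos: [594.3, 34.2, 241.7]
tool_rot: [-3.138, -0.003, 0.007]
force: [-0.5, 0.5, -0.0]
width: 85.3
```

Run:
```python
from h import *
d,s=snap("wrist","w2.png",scale=1.25)
print(s["eef_pos"],s["tool_rot"])
for k,p in dict(rodtip=(480,222,86),tail=(627,65,22),cer=(612,213.5,16),head=(475,64,32)).items(): print(k,w2px(d,[p],s).round(0))
```

```text
[594.33186089  34.17861801 241.70521021] [-3.13779479e+00 -2.65812047e-03  7.07471316e-03]
rodtip [[140. 290.]]
tail [[288. 146.]]
cer [[162. 158.]]
head [[291. 272.]]
```

View pics/w2.png

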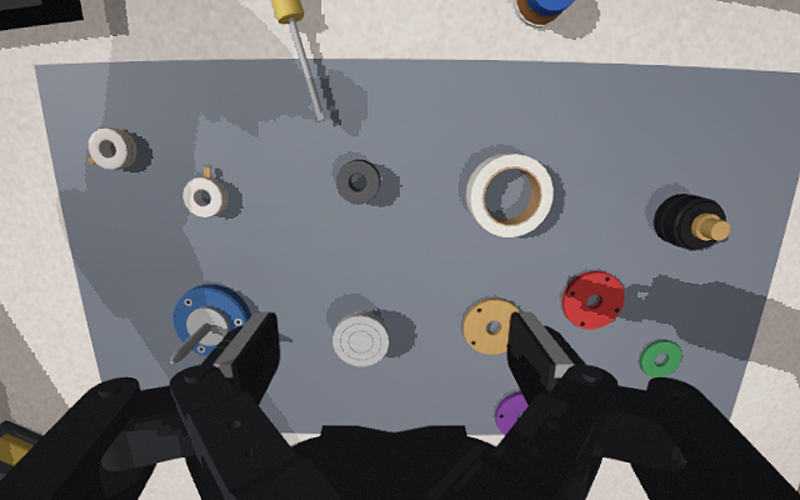

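Tail top is at (357,182), rod tip at (172,362), ceramic at (205,197) and head at (361,342) (pixels in the 1.25x view).

Run:
```python
from h import *
s=status.read_state();d=viewer.get_image("wrist");print(s["eef_pos"])
for k,(u,v,z) in dict(tail=(357,181.5,22),rodtip=(172,362,86),cer=(205,197,16),head=(361,341,32)).items(): print(k,px2w(d,[(u/1.25,v/1.25)],z,s).round(1))
H=hsv(d);V=H[...,2].astype(int);print(V[140:152:2,270:302:2])
```

```text
[592.36607652  30.09859519 241.54754851]
tail [[625.   63.3  22. ]]
rodtip [[478.9 220.1  86. ]]
cer [[610.3 206.3  16. ]]
head [[470.8  62.   32. ]]
[[ 91  92  85  36  95  95  93  69  69  84  96  94  93  94  66 128]
 [ 93  93  62  34  94  93  67  70  70  64  94  95  94  92  85  81]
 [ 93  91  52  32  71  69  70  71  68  70  94  90  90  91  84  83]
 [ 91  94  77  34  60  70  72  70  69  71  92  93  92  91  74  97]
 [ 91  89  90  39  33  60  69  68  60 103  94  93  93  95  75  97]
 [ 94  93  93  95  61  40  38  62  94  95  94  93  95  94  76  96]]
```

Emit:
play_rows([
  [3.4, -3.5, 4, 0, 0],
  [3.4, -3.5, 8, 0, 0],
  [3.4, -3.5, 12, 0, 0],
  [3.4, -3.5, 12, 0, 0],
  [3.4, -3.5, 12, 0, 0],
  [3.4, -3.5, 12, 0, 0],
])

```text
clock: 2.6
eef_pos: [626.8, 61.4, 125.0]
tool_rot: [3.141, -0.004, -0.003]
force: [-0.8, -0.4, 0.3]
width: 85.1
```

Run:
```python
from h import *
d,s=snap("wrist","w3.png",crop=(220,60,420,210),scale=4)
print(s["eef_pos"],s["tool_rot"])
H=hsv(d)
```

```text
[626.80649051  61.43781285 125.01126059] [ 3.14131517e+00 -4.21217047e-03 -2.51960921e-03]
```

View pics/w3.png

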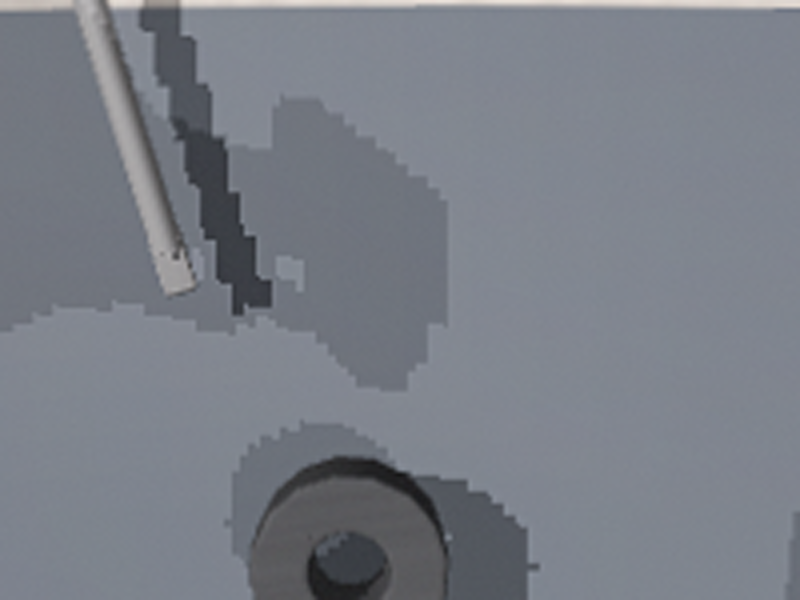

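The tail's top face spans x 250–448 in the crop and its upper edge is at y 477, so its centre is about full pixel (307.3,203).

Run:
```python
from h import *
s=status.read_state();d=viewer.get_image("wrist");print(s["eef_pos"],s["tool_rot"])
print(px2w(d,[(307.3,203),(307.3,60+477/4),(220+250/4,203),(220+448/4,203)],22,s).round(1))
t=viewer.get_image("top")
print(px2w(t,[((140+603/4),(135+157/4))],22))
```

```text
[626.93101772  61.90400626 125.21195231] [-3.14152959e+00 -4.76270693e-03 -1.99029863e-03]
[[626.9  68.1  22. ]
 [646.   67.9  22. ]
 [626.9  87.7  22. ]
 [626.8  48.6  22. ]]
[[626.99896695  65.66803534  22.        ]]
```

Emit:
play_rows([
  [0, -0.55, 3.5, 0, 0],
  [0, -0.55, 7, 0, 0],
  [0, -0.55, 10.5, 0, 0],
  [0, -0.55, 10.9, 0, 0],
  [0, -0.55, 10.9, 0, 0],
  [0, -0.55, 10.9, 0, 0],
])

```text
clock: 3.35
eef_pos: [626.9, 68.7, 15.5]
tool_rot: [-3.141, -0.004, -0.0]
force: [-0.7, -0.5, -0.8]
width: 85.4
```

Emit:
play_rows([
  [0, 0, 0.2, 0, 1],
  [0, 0, 0.2, 0, 1],
  [0, 0, 0.2, 0, 1],
  [0, 0, 0.2, 0, 1],
  [0, 0, 0.2, 0, 1],
  [0, 0, 0.2, 0, 1],
  [0, 0, 0.2, 0, 1],
  [0, 0, 0.2, 0, 1],
])

```text
clock: 4.15
eef_pos: [625.7, 68.6, 12.6]
tool_rot: [-3.141, -0.001, -0.001]
force: [-1.3, -0.4, 6.3]
width: 37.8
```

Emit:
play_rows([
  [0, 0, -2, 0, 1],
  [0, 0, -6, 0, 1],
  [0, 0, -10, 0, 1],
  [0, 0, -11, 0, 1],
  [0, 0, -11, 0, 1],
  [0, 0, -11, 0, 1],
])

```text
clock: 4.75
eef_pos: [624.0, 68.5, 120.1]
tool_rot: [3.141, 0.002, -0.0]
force: [-0.1, -0.0, -3.1]
width: 37.8
```

Run:
```python
from h import *
d,s=snap("wrist","w4.png",crop=(120,140,480,400),scale=2)
print(s["eef_pos"],s["tool_rot"],s["width"],s["force"])
```

```text
[624.00849221  68.54370208 120.1390488 ] [ 3.14136302e+00  2.36568790e-03 -2.36358157e-04] 37.807962971597895 [-8.57747445e-02 -2.83744716e-03 -3.09558832e+00]
```

View pics/w4.png

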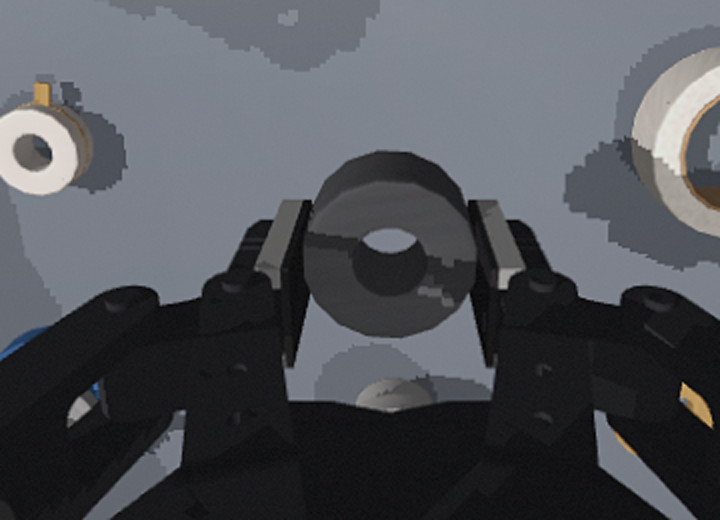

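The tail is held, with its top face centred at crop (390,258). I'll carry it to x=420, so the rod stands right under the wrist camera.

Emit:
play_rows([
  [-2, -1, -6, 0, 1],
  [-20.4, -15.4, -6, 0, 1],
  [-20.4, -15.4, -6, 0, 1],
  [-20.4, -15.4, -6, 0, 1],
  [-20.4, -15.4, -6, 0, 1],
  [-20.4, -15.4, -6, 0, 1],
  [-20.4, -15.4, -6, 0, 1],
  [-20.4, -15.4, -6, 0, 1],
])

```text
clock: 5.6
eef_pos: [420.2, 223.0, 180.3]
tool_rot: [3.14, 0.002, 0.002]
force: [0.6, -1.2, -1.4]
width: 38.1
```

Emit:
play_rows([
  [0, 0, 0, 0, 1],
  [0, 0, 0, 0, 1],
  [0, 0, 0, 0, 1],
  [0, 0, 0, 0, 1],
  [0, 0, 0, 0, 1],
])

```text
clock: 6.1
eef_pos: [421.5, 222.3, 181.3]
tool_rot: [3.142, -0.0, -0.001]
force: [0.2, -0.1, -1.6]
width: 38.1
```

Run:
```python
from h import *
d,s=snap("wrist","w5.png",crop=(180,40,440,320),scale=2)
print(s["eef_pos"],s["tool_rot"],s["width"],s["force"])
print(w2px(d,[(480,222,86),(480,222,20)],s), px2w(d,[(315,269)],s["eef_pos"][2]+9.4,s)-s["eef_pos"])
```

```text
[421.53519805 222.29162674 181.26266621] [ 3.14153352e+00 -7.28024527e-05 -1.20818249e-03] 38.12728168668759 [ 0.24515128 -0.14966457 -1.56150392]
[[315.4644462  126.91151142]
 [315.25212795 123.54913524]] [[2.53980273 0.27425716 9.4       ]]
```

View pics/w5.png

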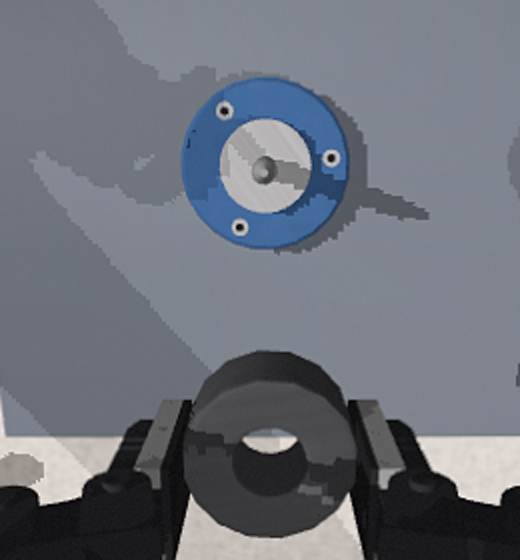

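Here the rod is nearly end-on: tip at crop (264,170), seat centre (266,165.5), foot centre (265,163), held tail centre (271,458).

Run:
```python
from h import *
s=status.read_state();d=viewer.get_image("wrist");print(s["eef_pos"],s["tool_rot"])
f=lambda u,v:(180+u/2,40+v/2)
for n,p,z in(("tip",f(264,170),86),("seat",f(266,165.5),20),("foot",f(265,163),14),("tail",f(271,458),s["eef_pos"][2]+9.4)):print(n,px2w(d,[p],z,s).round(1))
t=viewer.get_image("top"); 
for z in (14,):print("topfoot",circ(t,s,cmask(t,95,120,120),z,(207,257)))
```

```text
[421.45246466 222.39771457 181.30561627] [ 3.14157623e+00 -9.02620466e-05 -9.87270866e-04]
tip [[481.3 224.6  86. ]]
seat [[480.6 224.2  20. ]]
foot [[481.6 224.7  14. ]]
tail [[424.  222.5 190.7]]
topfoot [481.6 222.1  77.   79.1]
```

Emit:
play_rows([
  [3, -0.1, 0, 0, 1],
  [5.7, -0.2, 2, 0, 1],
  [5.7, -0.2, 5, 0, 1],
  [5.7, -0.2, 7, 0, 1],
  [5.7, -0.2, 7, 0, 1],
  [5.7, -0.2, 7, 0, 1],
  [5.7, -0.2, 7, 0, 1],
  [5.7, -0.2, 7, 0, 1],
])

```text
clock: 7.05
eef_pos: [479.0, 225.1, 112.6]
tool_rot: [-3.14, -0.002, -0.0]
force: [-0.1, -0.0, -1.8]
width: 37.8
```

Run:
```python
from h import *
d,s=snap("wrist","w6.png",crop=(220,200,420,320),scale=4)
print(s["eef_pos"],s["tool_rot"],s["width"],s["force"])
```

```text
[479.01284817 225.12903675 112.62549734] [-3.14037750e+00 -2.32787957e-03 -9.29314702e-05] 37.83172579244047 [-0.14737084 -0.03621125 -1.81769375]
```

View pics/w6.png

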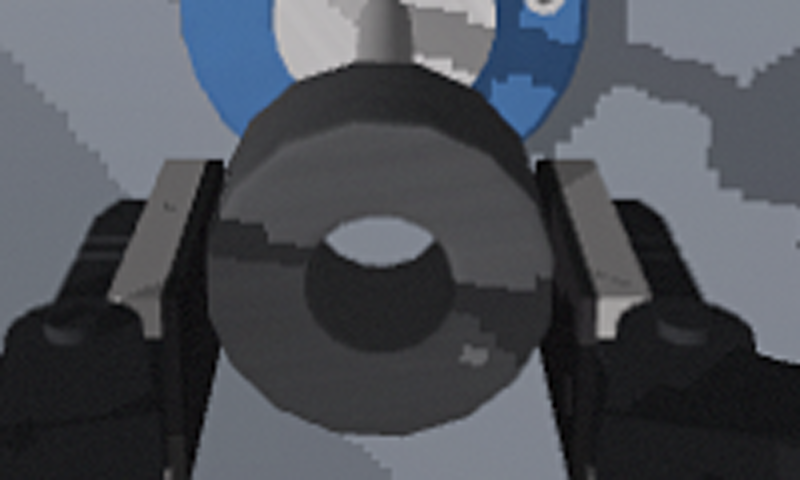

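The rod's axis at column 384 lines up with the bore at 380. Lowering and watching the force.

Emit:
play_rows([
  [0, 0, 0.8, 0, 1],
  [0, 0, 1.6, 0, 1],
  [0, 0, 2.4, 0, 1],
  [0, 0, 3.2, 0, 1],
  [0, 0, 4, 0, 1],
  [0, 0, 4, 0, 1],
])

```text
clock: 7.7
eef_pos: [477.4, 224.2, 69.9]
tool_rot: [3.14, 0.002, -0.0]
force: [-0.6, -0.1, -2.5]
width: 37.9
```

Emit:
play_rows([
  [0, 0, 0.8, 0, 1],
  [0, 0, 1.6, 0, 1],
  [0, 0, 2.4, 0, 1],
  [0, 0, 3.1, 0, 1],
  [0, 0, 3.5, 0, 1],
  [0, 0, 3.7, 0, 1],
  [0, 0, 3.7, 0, 1],
  [0, 0, 3.7, 0, 1],
])

```text
clock: 8.5
eef_pos: [478.4, 224.7, 34.5]
tool_rot: [-3.141, -0.0, -0.0]
force: [0.8, -0.8, -1.6]
width: 37.8
```

Emit:
play_rows([
  [0, 0, 0.1, 0, 1],
  [0, 0, 0.2, 0, 1],
  [0, 0, 0.2, 0, 1],
])

```text
clock: 8.8
eef_pos: [478.4, 224.8, 32.6]
tool_rot: [-3.141, -0.001, -0.0]
force: [0.1, -0.2, 0.5]
width: 38.0
```

Emit:
play_rows([
  [0, 0, 0, 0, 0],
  [0, 0, 0, 0, 0],
  [0, 0, 0, 0, 0],
  [0, 0, 0, 0, 0],
  [0, 0, -4, 0, 0],
  [0, 0, -9, 0, 0],
  [0, 0, -13, 0, 0],
  [0, 0, -15, 0, 0],
])

```text
clock: 9.6
eef_pos: [479.7, 225.3, 185.9]
tool_rot: [-3.139, -0.005, -0.0]
force: [0.4, 1.2, -0.1]
width: 85.2
```

Emit:
play_rows([
  [-4.2, 35, 0, 0, 0],
  [-4.2, 35, 0, 0, 0],
  [-4.2, 35, 0, 0, 0],
  [-4.2, 35, 0, 0, 0],
  [-4.2, 35, 0, 0, 0],
  [-4.2, 35, 0, 0, 0],
  [-4.2, 35, 0, 0, 0],
  [-4.2, 35, 0, 0, 0],
])

```text
clock: 10.4
eef_pos: [434.5, -133.2, 182.6]
tool_rot: [3.138, -0.0, -0.013]
force: [-0.7, 0.4, -0.1]
width: 85.3
```

Emit:
play_rows([
  [0, 13.4, 0, 0, 0],
  [0, 13.4, 0, 0, 0],
  [0, 13.4, 4, 0, 0],
  [0, 13.4, 6, 0, 0],
  [0, 13.4, 6, 0, 0],
  [0, 13.4, 6, 0, 0],
  [0, 13.4, 6, 0, 0],
])

```text
clock: 11.1
eef_pos: [437.1, -258.4, 123.5]
tool_rot: [3.141, -0.002, 0.002]
force: [-0.6, 0.3, -0.4]
width: 85.4
```

Run:
```python
from h import *
t=viewer.get_image("top")
d,s=snap("wrist","w7.png")
print(s["eef_pos"],s["tool_rot"],s["width"],s["force"])
print("ins",circ(d,s,cmask(d,45,85),6,w2px(d,[(437,-261,6)],s)[0]))
im=np.hstack([t["img"][215:300,150:280],t["img"][215:300,420:550]])
cv2.imwrite("pics/t7.png",cv2.resize(im,None,fx=3,fy=3,interpolation=2)[:,:,::-1])
```

```text
[ 437.19570728 -258.54800486  123.60509985] [ 3.14101334e+00 -2.11830646e-03  1.60652714e-03] 85.63282987271769 [-0.11962879  0.17869515  0.3744081 ]
ins [ 436.9 -260.5   44.3   44.6]
```

View pics/t7.png

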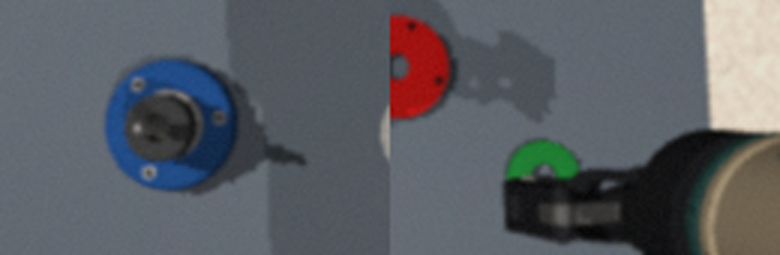

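The tail sits on the stand's seat at crop (160,128). The insulator is now measured at (436.9,-260.5).

Emit:
play_rows([
  [0, 0.2, 3.5, 0, 0],
  [0, 0.2, 7, 0, 0],
  [0, 0.2, 10.5, 0, 0],
  [0, 0.2, 10.9, 0, 0.2],
  [0, 0.2, 10.9, 0, 0.2],
  [0, 0.2, 10.9, 0, 0.2],
  [0, 0.2, 10.9, 0, 0.2],
])

```text
clock: 11.9
eef_pos: [437.3, -261.9, 15.2]
tool_rot: [3.14, -0.003, -0.0]
force: [-0.2, 0.5, -1.0]
width: 68.3
```

Emit:
play_rows([
  [0, 0, 0.3, 0, 0.2],
  [0, 0, 0.3, 0, 0.2],
  [0, 0, 0.3, 0, 1],
  [0, 0, 0.3, 0, 1],
  [0, 0, 0.3, 0, 1],
  [0, 0, 0.3, 0, 1],
  [0, 0, 0.3, 0, 1],
  [0, 0, 0.3, 0, 1],
])

```text
clock: 12.7
eef_pos: [436.2, -261.4, 11.3]
tool_rot: [3.141, -0.001, -0.001]
force: [-1.8, 0.5, 10.6]
width: 42.1
```

Emit:
play_rows([
  [0, 0, -2, 0, 1],
  [0, 0, -6, 0, 1],
  [0, 0, -10, 0, 1],
  [0, 0, -14, 0, 1],
  [0, 0, -16.5, 0, 1],
  [0, 0, -16.5, 0, 1],
  [0, 0, -16.5, 0, 1],
  [0, 0, -16.5, 0, 1],
])

```text
clock: 13.5
eef_pos: [435.2, -260.8, 174.1]
tool_rot: [-3.14, 0.002, -0.0]
force: [0.8, -0.0, 0.1]
width: 41.8
```

Run:
```python
from h import *
d,s=snap("wrist","w8.png",crop=(180,160,450,340),scale=2)
e=s["eef_pos"];print(e,s["tool_rot"],s["width"],s["force"])
c=circ(d,s,cmask(d,45,85,60,30),e[2]-12.5+6,(315,280));print("ins",c,c[:2]-e[:2])
```

```text
[ 435.18344576 -260.81748783  174.135408  ] [-3.14035431e+00  2.22429708e-03 -2.69002378e-04] 41.82194764692942 [ 0.75908602 -0.00253178  0.11627184]
ins [ 436.1 -260.2   43.6   45.9] [0.91655424 0.61748783]
```

View pics/w8.png

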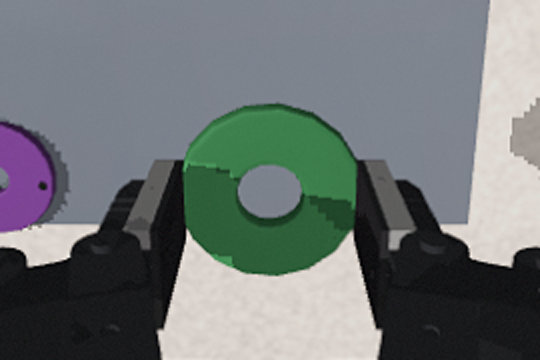

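Emit:
play_rows([
  [3.5, -35, 0, 0, 1],
  [3.5, -35, 0, 0, 1],
  [3.5, -35, 0, 0, 1],
  [3.5, -35, 0, 0, 1],
  [3.5, -35, 0, 0, 1],
  [3.5, -35, 0, 0, 1],
  [3.5, -35, 0, 0, 1],
  [3.5, -35, 0, 0, 1],
])

```text
clock: 14.35
eef_pos: [470.9, 97.2, 174.1]
tool_rot: [-3.138, 0.001, 0.012]
force: [0.2, -1.2, -0.8]
width: 41.7
```

Emit:
play_rows([
  [1, -13.5, 0, 0, 1],
  [1, -13.5, 0, 0, 1],
  [1, -13.5, 0, 0, 1],
  [1, -13.5, 3, 0, 1],
  [1, -13.5, 6, 0, 1],
  [1, -13.5, 6, 0, 1],
  [1, -13.5, 6, 0, 1],
  [1, -13.5, 6, 0, 1],
])

```text
clock: 15.15
eef_pos: [482.0, 223.3, 116.1]
tool_rot: [-3.141, -0.001, -0.001]
force: [-0.2, -0.0, 0.1]
width: 41.8
```

Emit:
play_rows([
  [-0.15, -0.05, 0.5, 0, 1],
  [-0.15, -0.05, 1, 0, 1],
  [-0.15, -0.05, 1.8, 0, 1],
  [-0.15, -0.05, 2.6, 0, 1],
  [-0.15, -0.05, 3.4, 0, 1],
  [-0.15, -0.05, 4.2, 0, 1],
  [-0.15, -0.05, 4.2, 0, 1],
  [-0.15, -0.05, 4.2, 0, 1],
])

```text
clock: 15.95
eef_pos: [479.6, 224.0, 73.0]
tool_rot: [3.141, 0.001, -0.0]
force: [-0.2, -0.1, 0.9]
width: 41.7
```

Emit:
play_rows([
  [0, 0, 0.7, 0, 1],
  [0, 0, 1.4, 0, 1],
  [0, 0, 1.8, 0, 1],
  [0, 0, 1.95, 0, 1],
  [0, 0, 1.95, 0, 1],
  [0, 0, 1.95, 0, 1],
])

```text
clock: 16.55
eef_pos: [479.8, 224.2, 53.8]
tool_rot: [-3.142, -0.0, -0.0]
force: [-0.1, -0.1, -0.5]
width: 41.8
```

Emit:
play_rows([
  [0, 0, 0.05, 0, 1],
  [0, 0, 0.05, 0, 0],
  [0, 0, 0.05, 0, 0],
  [0, 0, 0.05, 0, 0],
  [0, 0, -4, 0, 0],
  [0, 0, -8, 0, 0],
  [0, 0, -11, 0, 0],
  [0, 0, -11, 0, 0],
])

```text
clock: 17.35
eef_pos: [482.3, 225.3, 167.8]
tool_rot: [-3.138, -0.007, -0.0]
force: [0.8, -0.3, -0.3]
width: 85.5
```

Emit:
play_rows([
  [4, 0.1, -1, 0, 0],
  [8, 0.5, -1, 0, 0],
  [12, 1, 0, 0, 0],
  [13, 1.2, 2, 0, 0],
  [13, 1.2, 4, 0, 0],
  [13, 1.2, 4, 0, 0],
  [13, 1.2, 4, 0, 0],
  [13, 1.2, 4, 0, 0],
])

```text
clock: 18.15
eef_pos: [609.9, 212.5, 124.7]
tool_rot: [-3.141, -0.001, 0.0]
force: [0.0, -0.4, 0.5]
width: 85.4
```

Run:
```python
from h import *
d,s=snap("wrist","w9.png",crop=(180,60,450,330),scale=2)
t=viewer.get_image("top"); e=s["eef_pos"];print(e,s["tool_rot"],s["width"],s["force"])
print("ins top",circ(t,s,cmask(t,45,85,60,30),48,(207,257)))
H=hsv(d);m=(H[...,1]<40)&(H[...,2]>140)
print("cer",circ(d,s,m,16,w2px(d,[(612,213,16)],s)[0]))
```

```text
[609.93244607 212.53104675 124.66641584] [-3.14104202e+00 -1.07883280e-03  1.81447788e-04] 85.38443743534638 [ 0.0182257  -0.37043786  0.49887322]
ins top [481.1 222.3  43.2  44.8]
cer [633.7 280.5 255.4 526.7]
```

View pics/w9.png

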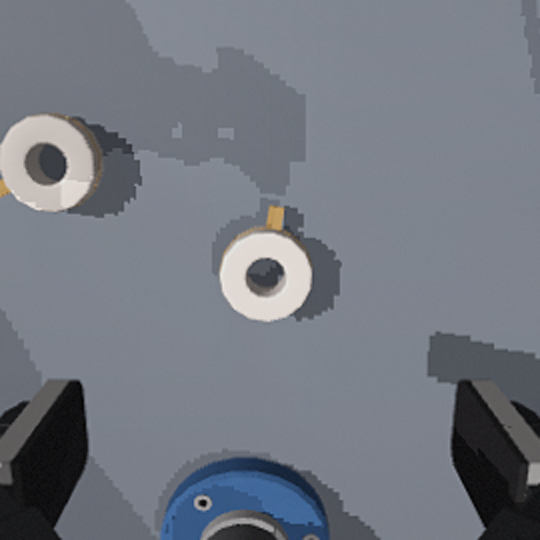

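Ceramic B's face is centred at crop (266,276) with its tab up toward +x. The look-alike is at (50,162). The stand is only partly in view at the bottom.

Run:
```python
from h import *
s=status.read_state();d=viewer.get_image("wrist");print(s["eef_pos"])
print(px2w(d,[(313,198)],16,s))
H=hsv(d);m=(H[...,1]<30)&(H[...,2]>170)
print("cer",circ(d,s,m,16,(313,198)))
```

```text
[610.15373063 212.58741989 125.05572254]
[[612.27488106 214.38927287  16.        ]]
cer [611.8 214.9  35.9  36.3]
```

Emit:
play_rows([
  [0.15, -0.2, 3.5, 0, 0],
  [0.15, -0.2, 7, 0, 0],
  [0.15, -0.2, 10.5, 0, 0.2],
  [0.15, -0.2, 10.9, 0, 0.2],
  [0.15, -0.2, 10.9, 0, 0.2],
  [0.15, -0.2, 10.9, 0, 0.2],
])

```text
clock: 18.9
eef_pos: [612.7, 214.6, 16.9]
tool_rot: [-3.141, -0.003, -0.0]
force: [1.1, -0.2, -0.0]
width: 68.0
```

Emit:
play_rows([
  [0, 0, 0, 0, 0.2],
  [0, 0, 0, 0, 1],
  [0, 0, 0, 0, 1],
  [0, 0, 0, 0, 1],
  [0, 0, 0, 0, 1],
  [0, 0, 0, 0, 1],
  [0, 0, 0, 0, 1],
])

```text
clock: 19.6
eef_pos: [611.8, 214.3, 16.4]
tool_rot: [-3.141, -0.001, -0.001]
force: [-1.8, -0.4, 7.4]
width: 34.9
```

Emit:
play_rows([
  [0, 0, -2, 0, 1],
  [0, 0, -5, 0, 1],
  [0, 0, -9, 0, 1],
  [0, 0, -13, 0, 1],
  [0, 0, -15, 0, 1],
  [0, 0, -15, 0, 1],
  [0, 0, -15, 0, 1],
])

```text
clock: 20.3
eef_pos: [610.8, 214.0, 164.7]
tool_rot: [-3.142, 0.0, -0.0]
force: [-0.0, -0.1, -2.3]
width: 34.9
```

Run:
```python
from h import *
d,s=snap("wrist","w10.png",crop=(220,200,420,320),scale=4)
e=s["eef_pos"];print(e,s["tool_rot"],s["width"],s["force"])
H=hsv(d);m=(H[...,1]<35)&(H[...,2]>150)
c=circ(d,s,m,e[2]-.4,(315,270));print("cer",c,c[:2]-e[:2])
```

```text
[610.80044194 214.02320377 164.67073204] [-3.14157944e+00  3.22437977e-04 -2.70622552e-04] 34.87663151316629 [-0.02378911 -0.06295845 -2.32394648]
cer [610.2 215.9  31.7  40.4] [-0.60044194  1.87679623]
```

View pics/w10.png

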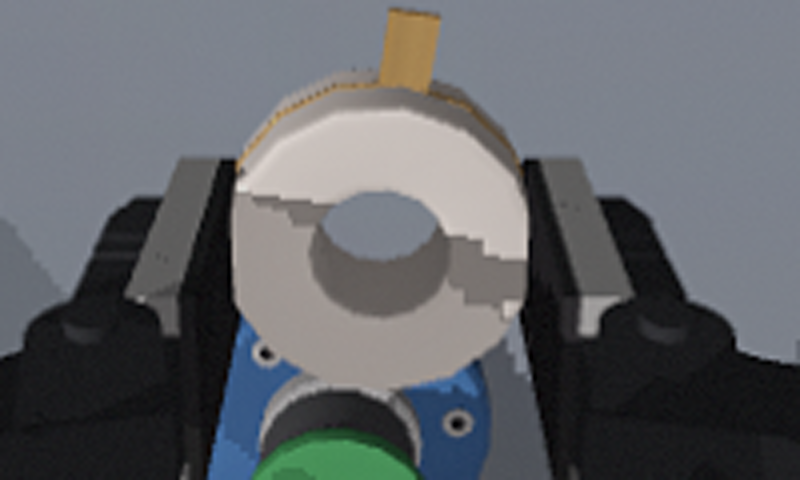

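The ceramic is held level, face centre at about crop (380,248), with its tab forward and clear of the pads. The green ring sits on the tail.

Run:
```python
from h import *
s=status.read_state();d=viewer.get_image("wrist");e=s["eef_pos"];print(e)
print(px2w(d,[(315,262)],e[2]-.4,s)-e)
```

```text
[610.17410764 213.81722317 163.62865642]
[[ 0.8987674   0.26302798 -0.4       ]]
```

Emit:
play_rows([
  [-4, -0.3, 0, 0, 1],
  [-8, -0.6, 0, 0, 1],
  [-12, -1, 0, 0, 1],
  [-13, -1, 2, 0, 1],
  [-13, -1, 4, 0, 1],
  [-13, -1, 5, 0, 1],
  [-13, -1, 5, 0, 1],
  [-13, -1, 5, 0, 1],
])

```text
clock: 21.2
eef_pos: [481.6, 223.9, 114.5]
tool_rot: [3.141, 0.0, -0.001]
force: [1.1, -1.0, -0.5]
width: 35.1
```

Emit:
play_rows([
  [0, 0, 0, 0, 1],
  [0, 0, 0, 0, 1],
  [0, 0, 0, 0, 1],
])

```text
clock: 21.5
eef_pos: [481.7, 224.2, 115.3]
tool_rot: [-3.141, -0.001, -0.001]
force: [0.9, 0.5, -1.1]
width: 34.8
```

Emit:
play_rows([
  [-0.1, 0, 0.5, 0, 1],
  [-0.1, 0, 1, 0, 1],
  [-0.1, 0, 1.5, 0, 1],
  [-0.1, 0, 2, 0, 1],
  [-0.1, 0, 2.5, 0, 1],
  [-0.1, 0, 3, 0, 1],
  [-0.1, 0, 3.5, 0, 1],
  [-0.1, 0, 3.5, 0, 1],
])

```text
clock: 22.3
eef_pos: [479.8, 223.9, 79.1]
tool_rot: [3.141, 0.001, -0.0]
force: [0.5, 0.1, -1.2]
width: 34.9
```

Emit:
play_rows([
  [0, 0, 0.5, 0, 1],
  [0, 0, 0.9, 0, 1],
  [0, 0, 1.2, 0, 1],
  [0, 0, 1.4, 0, 1],
  [0, 0, 1.4, 0, 1],
  [0, 0, 1.4, 0, 1],
])

```text
clock: 22.9
eef_pos: [480.3, 224.1, 65.8]
tool_rot: [-3.142, -0.0, -0.0]
force: [-0.6, -0.3, -0.5]
width: 34.7
```

Emit:
play_rows([
  [0, 0, 0.1, 0, 1],
  [0, 0, 0.15, 0, 1],
  [0, 0, 0.15, 0, 1],
  [0, 0, 0.15, 0, 1],
])

```text
clock: 23.3
eef_pos: [480.3, 224.2, 64.4]
tool_rot: [-3.141, -0.0, -0.0]
force: [-0.9, 0.2, 1.1]
width: 35.2
```

Emit:
play_rows([
  [0, 0, 0, 0, 0],
  [0, 0, 0, 0, 0],
  [0, 0, 0, 0, 0],
  [0, 0, 0, 0, 0],
  [0, 0, -3, 0, 0],
  [0, 0, -7, 0, 0],
  [0, 0, -10, 0, 0],
  [0, 0, -11, 0, 0],
])

```text
clock: 24.1
eef_pos: [481.8, 224.9, 177.3]
tool_rot: [-3.139, -0.005, -0.0]
force: [0.8, -0.1, -0.5]
width: 85.7
```

Emit:
play_rows([
  [-0.3, 29.5, 0, 0, 0],
  [-0.3, 29.5, 0, 0, 0],
  [-0.3, 29.5, 0, 0, 0],
  [-0.3, 29.5, 0, 0, 0],
  [-0.3, 29.5, 0, 0, 0],
  [-0.3, 29.5, 2, 0, 0],
  [-0.3, 29.5, 4, 0, 0],
  [-0.3, 29.5, 5, 0, 0],
])

```text
clock: 24.9
eef_pos: [475.7, -72.4, 122.5]
tool_rot: [-3.142, 0.003, -0.004]
force: [-0.6, 1.2, -0.3]
width: 85.5
```

Emit:
play_rows([
  [0, 0, 0, 0, 0],
  [0, 0, 0, 0, 0],
  [0, 0, 0, 0, 0],
  [0, 0, 0, 0, 0],
])

```text
clock: 25.3
eef_pos: [477.8, -70.0, 125.0]
tool_rot: [-3.142, -0.002, 0.002]
force: [-0.4, -0.6, -0.1]
width: 84.7
```

Run:
```python
from h import *
d,s=snap("wrist","w11.png"); t,_=snap("top","t11.png")
e=s["eef_pos"];print(e,s["tool_rot"],s["width"],s["force"])
print("fl",circ(d,s,cmask(d,10,28,90),8,w2px(d,[(477,-71,8)],s)[0]))
print("fltop",circ(t,s,cmask(t,10,28,90),8,(368,255)))
H=hsv(t);print("cer top",circ(t,s,(H[...,1]<50)&(H[...,2]>150),64,w2px(t,[(481,223,64)])[0]))
```

```text
[477.7736685  -69.98837646 125.00954397] [-3.14153119e+00 -1.50700386e-03  1.51230845e-03] 84.71941784704502 [-0.35234023 -0.64774063 -0.08053999]
fl [477.2 -69.9  61.9  62.4]
fltop [499.5 -58.8  12.9  29. ]
cer top [481.3 223.5  32.   33.3]
```

By projection, the tips stand about 2 mm behind the TCP when fully open and 6 mm ahead of it at 40 mm width. For the 64 mm flange I therefore go to TCP z≈6.

Emit:
play_rows([
  [-0.05, 0, 3.5, 0, 0],
  [-0.05, 0, 7, 0, 0],
  [-0.05, 0, 10.5, 0, 0],
  [-0.05, 0, 11.4, 0, 0],
  [-0.05, 0, 11.4, 0, 0],
  [-0.05, 0, 11.4, 0, 0],
  [-0.05, 0, 11.4, 0, 0],
])

```text
clock: 26.1
eef_pos: [476.8, -70.6, 10.5]
tool_rot: [3.141, -0.0, 0.001]
force: [-0.0, 0.1, -0.6]
width: 85.1
```

Emit:
play_rows([
  [0, 0, 0.3, 0, 0],
  [0, 0, 0.4, 0, 0],
  [0, 0, 0.4, 0, 1],
  [0, 0, 0.4, 0, 1],
  [0, 0, 0.4, 0, 1],
  [0, 0, 0.4, 0, 1],
  [0, 0, 0.4, 0, 1],
  [0, 0, 0.4, 0, 1],
])

```text
clock: 26.9
eef_pos: [476.9, -70.8, 7.6]
tool_rot: [-3.141, -0.001, -0.001]
force: [-1.3, 1.2, 12.1]
width: 60.7
```

Emit:
play_rows([
  [0, 0, -1, 0, 1],
  [0, 0, -4, 0, 1],
  [0, 0, -8, 0, 1],
  [0, 0, -12, 0, 1],
  [0, 0, -16, 0, 1],
  [0, 0, -16.5, 0, 1],
  [0, 0, -16.5, 0, 1],
  [0, 0, -16.5, 0, 1],
])

```text
clock: 27.7
eef_pos: [475.6, -70.3, 170.4]
tool_rot: [-3.141, 0.002, 0.0]
force: [-0.5, 0.2, -1.9]
width: 60.1
```

Run:
```python
from h import *
d,s=snap("wrist","w12.png",crop=(160,140,460,340),scale=2.5)
e=s["eef_pos"];print(e,s["tool_rot"],s["width"],s["force"])
c=circ(d,s,cmask(d,10,28,80),e[2]+.6,w2px(d,[e],s)[0]);print("fl",c,c[:2]-e[:2])
```

```text
[475.6374602  -70.34504898 170.41596073] [-3.14107962e+00  2.12107809e-03  1.06250407e-04] 60.09063459500135 [-0.48962048  0.15850309 -1.91905836]
fl [476.8 -69.7  61.3  63.6] [1.1625398  0.64504898]
```

View pics/w12.png

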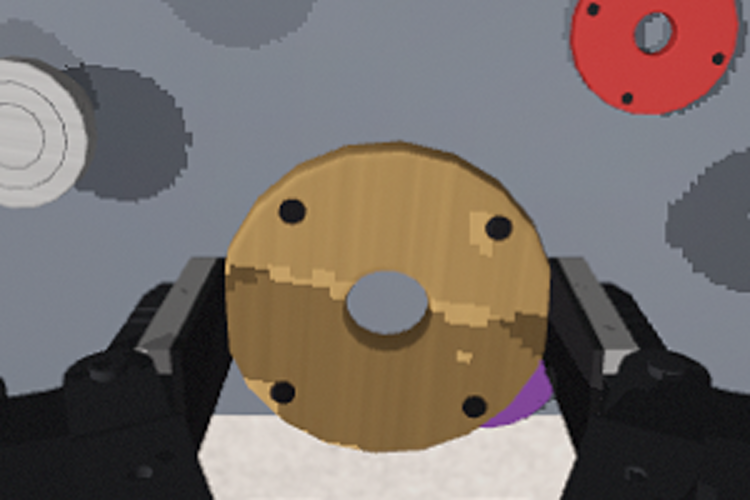

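The flange is held level and centred between the pads, bore at crop (388,309).

Emit:
play_rows([
  [0.5, -29.4, 0, 0, 1],
  [0.5, -29.4, 0, 0, 1],
  [0.5, -29.4, 0, 0, 1],
  [0.5, -29.4, 0, 0, 1],
  [0.5, -29.4, 0, 0, 1],
  [0.5, -29.4, 0, 0, 1],
  [0.5, -29.4, 3, 0, 1],
  [0.5, -29.4, 5.5, 0, 1],
])

```text
clock: 28.55
eef_pos: [480.3, 225.2, 113.7]
tool_rot: [3.141, 0.002, 0.004]
force: [0.6, 0.6, -3.3]
width: 60.2
```

Emit:
play_rows([
  [0, 0, 0.5, 0, 1],
  [0, 0, 0.5, 0, 1],
  [0, 0, 0.5, 0, 1],
  [0, 0, 0.5, 0, 1],
])

```text
clock: 28.95
eef_pos: [482.6, 222.9, 112.2]
tool_rot: [-3.141, -0.002, -0.001]
force: [0.7, -0.5, -2.2]
width: 60.1
```

Emit:
play_rows([
  [-0.2, -0.1, 0.4, 0, 1],
  [-0.2, -0.1, 0.8, 0, 1],
  [-0.2, -0.1, 1.3, 0, 1],
  [-0.2, -0.1, 1.8, 0, 1],
  [-0.2, -0.1, 2.4, 0, 1],
  [-0.2, -0.1, 3, 0, 1],
  [-0.2, -0.1, 3, 0, 1],
  [-0.2, -0.1, 3, 0, 1],
])

```text
clock: 29.75
eef_pos: [479.7, 224.0, 81.1]
tool_rot: [3.141, 0.0, -0.0]
force: [0.8, 0.3, -1.3]
width: 60.1
```

Emit:
play_rows([
  [0, 0, 0.4, 0, 1],
  [0, 0, 0.8, 0, 1],
  [0, 0, 0.95, 0, 1],
  [0, 0, 0.95, 0, 1],
  [0, 0, 0.95, 0, 1],
  [0, 0, 0.95, 0, 1],
])

```text
clock: 30.35
eef_pos: [479.7, 224.1, 71.8]
tool_rot: [3.142, -0.0, -0.0]
force: [-0.2, 0.4, -1.4]
width: 59.8
```

Emit:
play_rows([
  [0, 0, 0.05, 0, 1],
  [0, 0, 0.05, 0, 1],
  [0, 0, 0.05, 0, 0],
  [0, 0, 0.05, 0, 0],
  [0, 0, 0.05, 0, 0],
  [0, 0, -4, 0, 0],
  [0, 0, -8, 0, 0],
  [0, 0, -11, 0, 0],
])

```text
clock: 31.15
eef_pos: [480.2, 224.0, 183.7]
tool_rot: [-3.141, -0.001, -0.001]
force: [0.6, 0.2, -0.3]
width: 85.6
```

Emit:
play_rows([
  [-0.6, 15.9, 0, 0, 0],
  [-0.6, 15.9, 0, 0, 0],
  [-0.6, 15.9, 0, 0, 0],
  [-0.6, 15.9, 0, 0, 0],
  [-0.6, 15.9, 2, 0, 0],
  [-0.6, 15.9, 2, 0, 0],
  [-0.6, 15.9, 2, 0, 0],
  [-0.6, 15.9, 2, 0, 0],
])

```text
clock: 31.95
eef_pos: [474.0, 65.8, 162.2]
tool_rot: [-3.141, -0.001, 0.001]
force: [-0.2, -0.2, 0.2]
width: 85.5
```

Run:
```python
from h import *
d,s=snap("wrist","w13.png",crop=(60,60,440,300),scale=2)
t=viewer.get_image("top")
e=s["eef_pos"];print(e,s["tool_rot"],s["width"],s["force"])
print("fl top",circ(t,s,cmask(t,10,28,90),72,w2px(t,[(481,223,72)])[0]))
print(w2px(d,[(473,65,32)],s))
H=hsv(d);m=(H[...,1]<22)&(H[...,2]>150);print("head",circ(d,s,m,32,w2px(d,[(473,65,32)],s)[0]))
```

```text
[474.03791142  65.81762569 162.20083362] [-3.14144777e+00 -6.03645329e-04  9.56045173e-04] 85.46021545078122 [-0.18965849 -0.19008231  0.23548159]
fl top [491.3 239.2  20.8  57.8]
[[316.04500098 194.86736615]]
head [472.9  67.2  54.6  54.7]
```

View pics/w13.png

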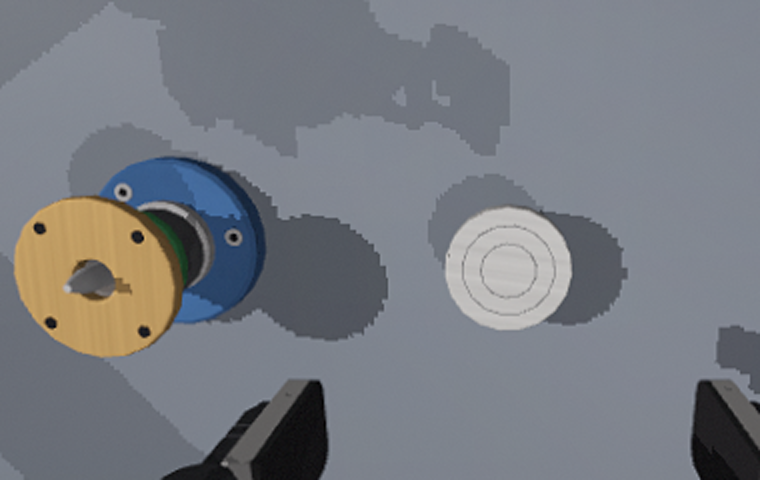

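The flange is down flat on the stack at crop (98,276), with the rod tip through its bore. The head is at (508,268), world (472.9,67.2).

Emit:
play_rows([
  [-0.1, -0.15, 4, 0, 0],
  [-0.1, -0.15, 8, 0, 0],
  [-0.1, -0.15, 12, 0, 0],
  [-0.1, -0.15, 14, 0, 0],
  [-0.1, -0.15, 14.3, 0, 0],
  [-0.1, -0.15, 14.3, 0, 0],
  [-0.1, -0.15, 14.3, 0, 0],
  [-0.1, -0.15, 14.3, 0, 0],
])

```text
clock: 32.85
eef_pos: [473.7, 66.9, 20.1]
tool_rot: [-3.141, -0.003, 0.0]
force: [-0.5, -0.0, 0.2]
width: 85.7
```

Emit:
play_rows([
  [0, 0, 0, 0, 0],
  [0, 0, 0, 0, 1],
  [0, 0, 0, 0, 1],
  [0, 0, 0, 0, 1],
  [0, 0, 0, 0, 1],
  [0, 0, 0, 0, 1],
  [0, 0, 0, 0, 1],
])

```text
clock: 33.55
eef_pos: [472.9, 66.7, 19.6]
tool_rot: [-3.141, -0.001, -0.0]
force: [-1.5, -0.2, 8.2]
width: 53.0
```

Emit:
play_rows([
  [0, 0, -1, 0, 1],
  [0, 0, -4, 0, 1],
  [0, 0, -8, 0, 1],
  [0, 0, -12, 0, 1],
  [0, 0, -15, 0, 1],
  [0, 0, -15, 0, 1],
  [0, 0, -15, 0, 1],
])

```text
clock: 34.25
eef_pos: [472.4, 67.1, 169.2]
tool_rot: [-3.141, -0.001, 0.0]
force: [0.9, -0.4, -2.0]
width: 53.3
```

Run:
```python
from h import *
d,s=snap("wrist","w14.png",crop=(160,140,460,340),scale=2.5)
e=s["eef_pos"];print(e,s["tool_rot"],s["width"],s["force"])
H=hsv(d)
for v in (100,130,150):
  m=(H[...,1]<25)&(H[...,2]>v);c=circ(d,s,m,e[2]+12,w2px(d,[e+np.array([1,0,12])],s)[0]);print("head",c,c[:2]-e[:2])
```

```text
[472.4288354   67.14101706 169.15436884] [-3.14087424e+00 -5.97014690e-04  4.19021540e-04] 53.3113294773935 [ 0.85054915 -0.36182053 -2.04607938]
head [487.5  67.5  27.2  54.3] [15.0711646   0.35898294]
head [466.4  68.4   4.5  21.1] [-6.0288354   1.25898294]
head [478.8  66.4   9.   20.5] [ 6.3711646  -0.74101706]
```

View pics/w14.png

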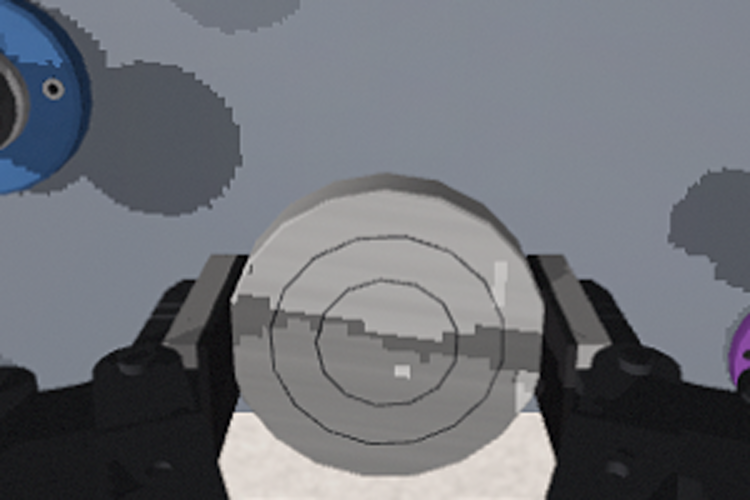

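The head is held level. Its concentric rings are centred near crop (387.5,340.5), which is full pixel (315,276).

Run:
```python
from h import *
s=status.read_state();d=viewer.get_image("wrist");e=s["eef_pos"];print(e)
print(px2w(d,[(315,276.2)],e[2]+12.4,s)-e)
```

```text
[471.79795357  67.02187357 168.29560426]
[[ 0.7221873   0.27841445 12.4       ]]
```

Emit:
play_rows([
  [0.85, -15.7, 0, 0, 1],
  [0.85, -15.7, 0, 0, 1],
  [0.85, -15.7, 0, 0, 1],
  [0.85, -15.7, 0, 0, 1],
  [0.85, -15.7, 2, 0, 1],
  [0.85, -15.7, 4.5, 0, 1],
  [0.85, -15.7, 4.5, 0, 1],
  [0.85, -15.7, 4.5, 0, 1],
])

```text
clock: 35.15
eef_pos: [480.6, 222.6, 123.0]
tool_rot: [3.14, 0.002, -0.001]
force: [0.2, -0.7, -0.9]
width: 53.0
```

Emit:
play_rows([
  [0, 0, 0, 0, 1],
  [0, 0, 0, 0, 1],
  [0, 0, 0, 0, 1],
])

```text
clock: 35.45
eef_pos: [481.7, 223.7, 124.6]
tool_rot: [-3.141, -0.001, -0.0]
force: [-0.1, 0.0, -1.8]
width: 53.2
```

Emit:
play_rows([
  [-0.1, -0.05, 0.4, 0, 1],
  [-0.1, -0.05, 0.8, 0, 1],
  [-0.1, -0.05, 1.2, 0, 1],
  [-0.1, -0.05, 1.6, 0, 1],
  [-0.1, -0.05, 2, 0, 1],
  [-0.1, -0.05, 2.4, 0, 1],
  [-0.1, -0.05, 2.4, 0, 1],
  [-0.1, -0.05, 2.4, 0, 1],
])

```text
clock: 36.25
eef_pos: [480.2, 224.0, 99.7]
tool_rot: [3.141, 0.0, -0.0]
force: [0.2, 0.8, -2.3]
width: 53.1
```

Emit:
play_rows([
  [0, 0, 0.3, 0, 1],
  [0, 0, 0.6, 0, 1],
  [0, 0, 0.8, 0, 1],
  [0, 0, 0.8, 0, 1],
  [0, 0, 0.8, 0, 1],
  [0, 0, 0.8, 0, 1],
])

```text
clock: 36.85
eef_pos: [480.2, 224.1, 91.8]
tool_rot: [3.142, -0.0, -0.0]
force: [0.5, 0.2, -1.1]
width: 53.1
```

Emit:
play_rows([
  [0, 0, 0.05, 0, 1],
  [0, 0, 0.05, 0, 1],
  [0, 0, 0.05, 0, 0],
  [0, 0, 0.05, 0, 0],
  [0, 0, 0.05, 0, 0],
  [0, 0, 0.05, 0, 0],
  [0, 0, -4, 0, 0],
  [0, 0, -8, 0, 0],
])

```text
clock: 37.65
eef_pos: [479.4, 223.6, 171.9]
tool_rot: [3.14, 0.003, -0.001]
force: [1.2, 0.7, 0.1]
width: 85.6
```

Emit:
play_rows([
  [-2, 0, -3, 0, 0],
  [-6, 2, -4, 0, 0],
  [-6, 6, -4, 0, 0],
  [-6, 10, -4, 0, 0],
  [-6, 14, -4, 0, 0],
  [-6, 14, -4, 0, 0],
  [-6, 14, -4, 0, 0],
  [-6, 14, -4, 0, 0],
])

```text
clock: 38.45
eef_pos: [420.3, 85.1, 211.8]
tool_rot: [-3.141, 0.0, 0.001]
force: [0.6, -0.2, 0.3]
width: 85.2
```

Run:
```python
from h import *
s=status.read_state(); d=viewer.get_image("wrist"); t=viewer.get_image("top"); c=viewer.get_image("scene")
print(s["eef_pos"],s["force"],s["clock"])
H=hsv(t);g=w2px(t,[(481,223,104)])[0];
for v in (120,140,160):
  try: print("head top",circ(t,s,(H[...,1]<40)&(H[...,2]>v),104,g))
  except Exception as ex: print(ex)
H=hsv(d);g=w2px(d,[(481,224,104)],s)[0];print(g)
for v in (140,160):print("head wrist",circ(d,s,(H[...,1]<22)&(H[...,2]>v),104,g))
# stack profile in the scene view: colours along the axis (top to bottom)
p=w2px(c,[(505,224,z) for z in (100,88,76,68,56,45,30)]);
print(p.round(0).tolist()); print([c["img"][int(round(v)),int(round(u))].tolist() for u,v in p])
# bystanders
print("tape",circ(t,s,(hsv(t)[...,1]<50)&(hsv(t)[...,2]>150),25,(367,178)))
```

```text
[420.27243178  85.09401266 211.75195773] [ 0.60685156 -0.1513393   0.2990237 ] 38.45
head top [481.1 224.5  54.   54.9]
head top [481.2 224.2  52.3  53. ]
head top [478.8 230.9  34.5  55.7]
[133.42008035 124.23653676]
head wrist [480.5 225.1  54.2  55.3]
head wrist [480.5 225.   53.6  54.3]
[[422.0, 137.0], [420.0, 141.0], [419.0, 145.0], [418.0, 147.0], [417.0, 151.0], [416.0, 154.0], [415.0, 159.0]]
[[117, 117, 113], [50, 51, 48], [119, 82, 33], [117, 81, 33], [48, 38, 13], [13, 37, 14], [39, 36, 36]]
tape [616.4 -72.   74.   75. ]
```

The two cameras agree that the head is centred on the rod at full stack height, and the colours down the stack are in the right order. Handing in.

```bash
python3 -c "
from h import *
print(order.finish_job())"
```

```text
the job is handed in; nothing more can be done
None
```

The five parts are stacked on the rod in order: tail mass, insulating ring, ceramic pack (the right-hand one), brass flange, then head mass with its wide face up. I handed in at about 38 s on the robot's clock. `finish_job()` gave no verdict.

- **Lowering:** Every part was still gripped when it reached its seating height. The ceramic went down the rod at about 50 mm/s. No wrist-force reading passed about 12 N.
- **Seating heights:** At release, the arm's own readings put each part within about 0.5 mm of its height. I had no independent height measurement of the finished stack.
- **Centring:** The last images put the head at (481.1, 224.5) from the top camera and (480.5, 225.1) from the wrist camera. The rod is at about (481.2, 224.4). The scene camera shows aluminium, brass, ceramic, green and dark steel from top to bottom.
- **Bystanders:** The tape measured (616.4, -72.0), against about (616, -73) at the start. I did not re-measure the housing, jar or screwdriver; no move was made near them.
- **Checks that disagreed or failed:**
  - The top and wrist cameras differed by about 2 mm in y on the tail and the stand foot, so I used the wrist values.
  - Some colour fits failed because of occlusion or shadow: a top-view check of the flange on the stack, one of the ceramic fits, one of the final head fits, and the fits on the held head. I replaced those I needed with pixel positions read from the pictures.

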